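# Fill the sample caddy for the tasting panel

## Task

Collect the four sealed oil samples - the bottles with red, yellow, green and blue screw caps - into the sample caddy, standing each one upright on the floor of the cup of its own cap colour. Leave the black-capped stock bottle and the opened bottle with the blue pourer spout standing where they are. It is glass: knock no bottle over and set every bottle down rather than dropping it.

Things in the scene. Friction and masses are not known exactly. Their poses are not given: they have to be found in the camera images.
- sample_red: Sealed 100 ml sample bottle with a red screw cap: loose, upright, round, dark glass with a white label band, about 0.2 kg. 150 mm tall in all: body 46 mm in diameter up to 93 mm, shoulder to 112 mm, neck 25 mm in diameter, cap 31 mm in diameter from 124 to 150 mm above its foot. Grip the cap from above. Origin: centre of its underside, z up along the bottle.
- sample_yellow: Sealed 100 ml sample bottle with a yellow screw cap: loose, upright, round, dark glass with a white label band, about 0.2 kg. 150 mm tall in all: body 46 mm in diameter up to 93 mm, shoulder to 112 mm, neck 25 mm in diameter, cap 31 mm in diameter from 124 to 150 mm above its foot. Grip the cap from above. Origin: centre of its underside, z up along the bottle.
- sample_green: Sealed 100 ml sample bottle with a green screw cap: loose, upright, round, dark glass with a white label band, about 0.2 kg. 150 mm tall in all: body 46 mm in diameter up to 93 mm, shoulder to 112 mm, neck 25 mm in diameter, cap 31 mm in diameter from 124 to 150 mm above its foot. Grip the cap from above. Origin: centre of its underside, z up along the bottle.
- sample_blue: Sealed 100 ml sample bottle with a blue screw cap: loose, upright, round, dark glass with a white label band, about 0.2 kg. 150 mm tall in all: body 46 mm in diameter up to 93 mm, shoulder to 112 mm, neck 25 mm in diameter, cap 31 mm in diameter from 124 to 150 mm above its foot. Grip the cap from above. Origin: centre of its underside, z up along the bottle.
- stock_black: Look-alike: the same bottle (46 mm in diameter, 150 mm tall, loose) with a black cap; ordinary stock, not a sample. Origin: centre of its underside, z up.
- open_blue: Look-alike: the same bottle, opened: no cap, but a blue pourer collar 27 mm in diameter at 120 to 132 mm and a slanted metal spout up to 160 mm leaning 20 mm to its own +x; loose. Origin: centre of its underside, z up.
- cup_red: The red cup of the caddy: fixed square open cup, 70 mm outside, 62 mm inside, 50 mm tall, floor 4 mm thick. The 4 cups stand in a 2 x 2 block at 72 mm, in any arrangement, in a fixed steel tray 152 mm square, 40 mm tall, with bar handles up to 82 mm high on two sides. Origin: centre of the cup's underside, 3 mm above the bench (inner floor 4 mm higher); x, y along its sides, z up.
- cup_yellow: The yellow cup of the caddy: fixed square open cup, 70 mm outside, 62 mm inside, 50 mm tall, floor 4 mm thick. The 4 cups stand in a 2 x 2 block at 72 mm, in any arrangement, in a fixed steel tray 152 mm square, 40 mm tall, with bar handles up to 82 mm high on two sides. Origin: centre of the cup's underside, 3 mm above the bench (inner floor 4 mm higher); x, y along its sides, z up.
- cup_green: The green cup of the caddy: fixed square open cup, 70 mm outside, 62 mm inside, 50 mm tall, floor 4 mm thick. The 4 cups stand in a 2 x 2 block at 72 mm, in any arrangement, in a fixed steel tray 152 mm square, 40 mm tall, with bar handles up to 82 mm high on two sides. Origin: centre of the cup's underside, 3 mm above the bench (inner floor 4 mm higher); x, y along its sides, z up.
- cup_blue: The blue cup of the caddy: fixed square open cup, 70 mm outside, 62 mm inside, 50 mm tall, floor 4 mm thick. The 4 cups stand in a 2 x 2 block at 72 mm, in any arrangement, in a fixed steel tray 152 mm square, 40 mm tall, with bar handles up to 82 mm high on two sides. Origin: centre of the cup's underside, 3 mm above the bench (inner floor 4 mm higher); x, y along its sides, z up.

How it is judged:
At the end, for the whole second after the job is handed in: Each sealed sample stands upright (0.1 rad) and at rest in the cup of its cap's colour, within 15 mm of the cup's centre, its foot at most 5 mm above the inner floor; the black-capped and the open blue bottle stand upright within 20 mm of where they started (horizontal distance between sample_red and cup_red below 0.015 m and z of sample_red in the frame of cup_red between 0 and 0.009 m and angle between each of sample_red, sample_yellow, sample_green, sample_blue, stock_black, open_blue's own z axis and vertical below 0.1 rad and linear speed of each of sample_red, sample_yellow, sample_green, sample_blue, stock_black, open_blue below 0.02 m/s and angular speed of each of sample_red, sample_yellow, sample_green, sample_blue below 0.2 rad/s and horizontal distance between sample_yellow and cup_yellow below 0.015 m and z of sample_yellow in the frame of cup_yellow between 0 and 0.009 m and horizontal distance between sample_green and cup_green below 0.015 m and z of sample_green in the frame of cup_green between 0 and 0.009 m and horizontal distance between sample_blue and cup_blue below 0.015 m and z of sample_blue in the frame of cup_blue between 0 and 0.009 m and distance of each of stock_black, open_blue from where it was at the start of the episode below 0.02 m); the robot touches nothing.
It fails at once if a bottle is tipped over (more than 35 degrees from upright) (angle between any of sample_red, sample_yellow, sample_green, sample_blue, stock_black, open_blue's own z axis and vertical above 0.61 rad).
It fails at once if a sample bottle is dropped (falls free by about 20 mm or more: faster than 0.6 m/s while nothing touches it) ((linear speed of sample_red above 0.6 m/s and contact force between sample_red and anything else below 0.02 N) or (linear speed of sample_yellow above 0.6 m/s and contact force between sample_yellow and anything else below 0.02 N) or (linear speed of sample_green above 0.6 m/s and contact force between sample_green and anything else below 0.02 N) or (linear speed of sample_blue above 0.6 m/s and contact force between sample_blue and anything else below 0.02 N)).
It fails at once if the black-capped stock bottle or the open blue bottle is shifted by more than 20 mm (distance of any of stock_black, open_blue from where it was at the start of the episode above 0.02 m).
It also fails if it takes over 99 s, if anything falls off the work surface, if the arm or the gripper's body presses on something with over 40 N, if the wrist force passes 120 N, or if a joint passes its speed limit or range.

## Robot

A 7-joint arm with a two-finger parallel gripper is mounted at the origin on the work surface. World frame = base frame: x ahead of the robot, y to its left, z up, the work surface at z = 0. Lengths are in m, angles in rad, forces in N, time in s.
With the tool pointing down it reaches from about 0.4 to 0.85 m from the base axis. Payload 4.4 kg.
Tool frame: the origin (TCP) lies midway between the tips of the shut fingers; the grasp point (between the pads) lies 19 mm behind it; z points along the fingers, x is the direction in which the jaws open and shut, and the axes are right-handed (so a half turn about z gives the same grasp; the last joint's range is limited). The gripper opens to 94 mm and grips with 3 to 60 N. Pads are 16 mm wide; open, the fingers measure 119 mm over their backs; the gripper's body (75 mm by 177 mm) begins 78 mm behind the grasp point.
Start: joints at [-1.312, 0.628, 0.038, 1.517, -0.027, 0.996, -0.02], TCP at [0.207, 0.616, 0.205] pointing down, gripper open.
Joint ranges: [-3.06, 3.06], [-0.37, 2.12], [-1.25, 1.32], [0.18, 2.47], [-1.1, 4.24], [0.23, 1.98], [-2.94, 2.94]. Speed limits (rad/s): [2.57, 2.57, 3.14, 3.14, 3.14, 3.14, 3.14].

## Interface

Orientations are given as a 3x3 rotation matrix whose columns are the frame's x, y, z axes.
In Python, from rig import sense, imaging, workorder, finder gives the robot as it stands. The module is installed in compiled form; this text tells all that it offers.
- The arm moves only by the tool servo_tool, never from a script. Its arguments are lists of equal length, an entry for each row: "claw": the closure, from -1 (fully open) to 1 (shut); "travel": the shift along the tool's x, y, z in m, a list of three; "rotation": the turn, a rotation vector about the tool's x, y, z in degrees, a list of three. A call has 1 to 10 rows; each row shifts and turns the commanded pose from where the row before left it, along the tool's axes as they then stand; what a row does not reach is not made up. A row lasts 1/8 s, in which the tool goes at most 62.5 mm and 10.7 degrees, less where a joint would pass 70% of its speed; a pose out of reach is approached as far as the arm can. A call is refused whole if a number of a shift passes 0.0625 or a number of a turn 10.7, either way. A call with a gripper value outside its range is refused whole. The fingers move at their own pace and stop on an object; "squeeze" is the grip in N (left out, the last holds). Time passes only in rows, so rows that do not move let the fingers close. It gives the time, the measured TCP pose, the force and the opening at its end, in the units of the state.
- sense(): the state, without advancing time (a new reading comes with each control period).
- imaging.read_camera(name): name is "side" or "top"; returns the picture (480x640x3 uint8, red, green, blue); there is no depth.
- imaging.get_calibration(name): a dict with "fx", "fy", "cx", "cy" (pixels), "view" (4x4, takes a point from world to camera coordinates). Camera axes: x right, y up, looking along -z (the intrinsics and any distortion apply to the point x, -y, -z); pixel columns grow to the right and rows downward; lengths in m; the calibration is good to about 2 mm. A picture is of the moment at which its call begins. get_calibration takes no time and is no camera call.
- workorder.finish_job(): hands the job in, once; it reports no verdict.
Trained networks look in the newest picture that a camera, given by its name, has taken for a name from the list of things; names that differ only in an ending like _2 or _b are one class to them, and where a whole thing is asked for, a point or a joint stands for the part that bears it (a point fixed in the world has none). Each returns a list of dicts, best first, with "confidence" (0 to 1); they miss things now and then, are a little off and sometimes report something else, mostly with a low value. They report only what shows in the picture. A call takes as long as a camera call.
- finder.spot_in(camera, name): "rect" ([left, top, right, bottom] in pixels, round what is visible of it).
- finder.regions_of(camera, name): "mask" (480x640 bool, what is visible of it) and "rect" ([left, top, right, bottom] in pixels, round what is visible of it).
- finder.pinpoint(camera, name): "xy" ([column, row] in pixels: a listed point, or the origin of a listed thing).
The state is a dict: "clock": time; "joint_pos": joint angles; "qd": joint speeds; "joint_efforts": joint torques, N m; "tool_pos": TCP position; "ee_rot": TCP orientation; "force": force on the tool from outside, world axes, zero at the start; "moment": the same for the moment, N m; "width": opening from 0.0 (shut) to 1.0 (fully open).
Only numpy, scipy, OpenCV 4.12 (cv2) and the standard library are available. Lean on these libraries where they do the work, as an engineer would, in place of code of your own. Each camera call takes 0.05 s, during which the arm holds its last target. There are 200 camera calls.

## Working session

There is one attempt and no reset: what is moved stays moved. The work goes in short steps, Python scripts to look and compute and a tool call to move; the robot and the scene stay as the last step left them, time stands still between calls to the robot, and variables do not carry over. Pictures are saved under pics/ and viewed, about 12 in all and at most 16, crops included, and the job is handed in when it is done.

Besides the shell and the picture viewer there is one more tool, called after ">>>" in YAML: its name, and indented under it one key for each argument. servo_tool: Moves the arm, as the interface text tells. Its arguments: {"type":"object","properties":{"claw":{"type":"array","items":{"type":"number"}},"travel":{"type":"array","items":{"type":"array","items":{"type":"number"}}},"rotation":{"type":"array","items":{"type":"array","items":{"type":"number"}}},"squeeze":{"type":"number"}},"required":["claw","travel","rotation"]}

```bash
mkdir -p pics; python3 - <<'E'
from rig import sense, imaging, workorder, finder
import cv2, numpy as np
s=sense(); print(s['clock'],s['tool_pos'],s['ee_rot'],s['width'])
for c in ("top","side"):
    im=imaging.read_camera(c); cv2.imwrite(f"pics/{c}0.png",im[:,:,::-1])
    k=imaging.get_calibration(c); print(c,{a:np.round(b,4).tolist() for a,b in k.items()})
    for n in ["sample_red","sample_yellow","sample_green","sample_blue","stock_black","open_blue","cup_red","cup_yellow","cup_green","cup_blue"]:
        print(n,[(np.round(d['xy'],1).tolist(),round(d['confidence'],2)) for d in finder.pinpoint(c,n)[:3]])
print(sense()['clock'])
E
```

```text
0.0 [0.20717171 0.61539829 0.20457653] [[ 3.19105903e-01  9.47718887e-01 -5.77404244e-04]
 [ 9.47717236e-01 -3.19106424e-01 -1.76956316e-03]
 [-1.86130183e-03  1.74620944e-05 -9.99998268e-01]] 1.0008335596279807
top {'fx': 620.6435, 'fy': 620.6435, 'cx': 321.713, 'cy': 234.9464, 'view': [[0.0288, -0.9995, 0.0094, -0.0224], [0.9914, 0.0297, 0.1272, -0.5653], [-0.1274, 0.0057, 0.9918, -1.1415], [0.0, 0.0, 0.0, 1.0]]}
sample_red [([483.8, 253.7], 0.78)]
sample_yellow [([369.9, 191.1], 0.58)]
sample_green [([426.6, 287.2], 0.77)]
sample_blue [([361.8, 231.1], 0.59)]
stock_black [([428.1, 225.6], 0.95), ([194.7, 300.4], 0.41)]
open_blue [([366.2, 292.4], 0.8)]
cup_red [([194.7, 296.3], 0.57)]
cup_yellow [([370.0, 193.2], 0.67), ([190.1, 260.1], 0.55)]
cup_green [([227.0, 263.0], 0.82)]
cup_blue [([230.9, 297.4], 0.78)]
side {'fx': 570.9722, 'fy': 570.9722, 'cx': 323.9217, 'cy': 242.2438, 'view': [[-0.9763, -0.2163, -0.01, 0.5354], [0.1292, -0.6189, 0.7748, -0.1143], [-0.1737, 0.7551, 0.6322, -0.9579], [0.0, 0.0, 0.0, 1.0]]}
sample_red [([353.0, 171.9], 0.91)]
sample_yellow [([281.6, 225.6], 0.94)]
sample_green [([380.9, 197.9], 0.82)]
sample_blue [([316.5, 236.5], 0.81)]
stock_black [([325.6, 196.0], 0.72), ([383.3, 202.7], 0.49)]
open_blue [([378.1, 238.2], 0.75)]
cup_red [([358.7, 373.7], 0.67)]
cup_yellow [([315.5, 368.6], 0.76)]
cup_green [([324.2, 336.7], 0.9), ([377.9, 242.0], 0.59)]
cup_blue [([367.7, 336.3], 0.71)]
1.1
```

View pictures.

View pics/top0.png

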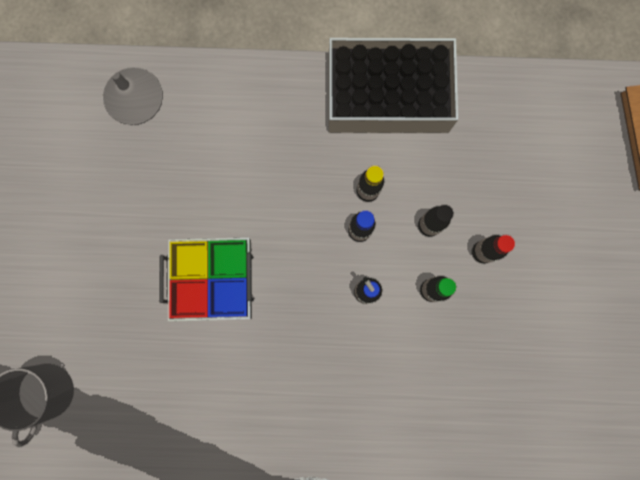

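View pics/side0.png

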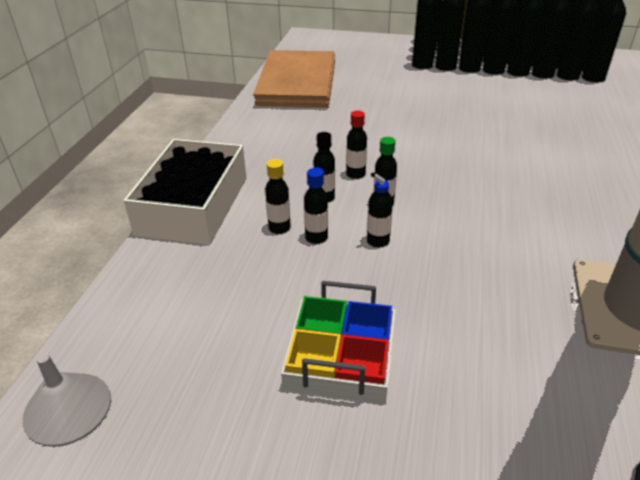

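```bash
cat > h.py <<'E'
import cv2, numpy as np
from scipy.optimize import least_squares
from rig import imaging
def hsvmask(im,col):
    h,s,v=cv2.split(cv2.cvtColor(im,cv2.COLOR_RGB2HSV)); h=h.astype(int)
    hh={'red':(h<6)|(h>174),'yellow':(h>18)&(h<34),'green':(h>45)&(h<80),'blue':(h>105)&(h<130)}[col]
    return (hh&(s>150)&(v>60)).astype(np.uint8)
def blobs(im,col,amin=40):
    n,l,st,ce=cv2.connectedComponentsWithStats(hsvmask(im,col))
    return [(ce[i],st[i,4],l==i) for i in range(1,n) if st[i,4]>=amin]
def proj(c,P):
    k=imaging.get_calibration(c); V=np.array(k['view']); q=np.atleast_2d(P)@V[:3,:3].T+V[:3,3]
    return np.c_[k['cx']+k['fx']*q[:,0]/-q[:,2], k['cy']+k['fy']*q[:,1]/q[:,2]]
def ray(c,uv,z):
    return least_squares(lambda p:proj(c,[p[0],p[1],z])[0]-uv,[.5,0]).x
a=np.linspace(0,2*np.pi,48,endpoint=False)
def capcen(c,xy,z0=.124,z1=.150,r=.0155):
    P=np.array([[xy[0]+r*np.cos(t),xy[1]+r*np.sin(t),z] for z in(z0,z1) for t in a])
    m=cv2.moments(cv2.convexHull(proj(c,P).astype(np.float32))); return np.array([m['m10'],m['m01']])/m['m00']
def capfit(obs,dz=0): # obs {cam:uv}
    r=least_squares(lambda p:np.concatenate([capcen(c,p,.124+dz,.15+dz)-uv for c,uv in obs.items()]),[.55,-.15])
    return r.x,r.fun
E
python3 - <<'E'
from h import *
T=cv2.imread('pics/top0.png')[:,:,::-1].copy();S=cv2.imread('pics/side0.png')[:,:,::-1].copy()
for c in('red','yellow','green','blue'):
    for n,im in(('top',T),('side',S)):
        for ce,ar,m in blobs(im,c):
            e=''
            if ar>600 and n=='top':
                r=cv2.minAreaRect(np.argwhere(m)[:,::-1].astype(np.float32)); e=(np.round(r[1],1),round(r[2],1),ray('top',np.array(r[0]),.053))
            else: e=capfit({n:ce})[0]
            print(c,n,ce.round(1),ar,e)
E
```

```text
red top [504.9 243.6] 250 [ 0.54697159 -0.32324886]
red top [188.3 298.3] 1341 (array([37., 36.]), 90.0, array([0.43813594, 0.23711339]))
red side [357.2 118.5] 181 [ 0.54634719 -0.32281702]
red side [365.1 355.5] 1641 [0.42660849 0.30508483]
red side [347.3 373.5] 233 [0.443242   0.33699331]
yellow top [373.8 175.4] 289 [ 0.66065843 -0.09359802]
yellow top [188.5 259.9] 1432 (array([38., 37.]), 90.0, array([0.50921925, 0.24017942]))
yellow side [274.7 168.6] 261 [ 0.6616535  -0.09554147]
yellow side [311.7 347.8] 1611 [0.49498519 0.30682466]
yellow side [320.4 369.9] 273 [0.47642821 0.33856222]
green top [227.5 259.4] 1281 (array([36., 37.]), 90.0, array([0.51316692, 0.16983632]))
green top [446.3 286.7] 241 [ 0.46946789 -0.22157731]
green side [387.1 145.4] 201 [ 0.4693239  -0.22251948]
green side [322.1 314.6] 1397 [0.49466158 0.24773931]
blue top [364.8 219.7] 251 [ 0.58152688 -0.07938819]
blue top [227.6 296.8] 1409 (array([38., 38.]), 90.0, array([0.44296775, 0.16552385]))
blue top [371.8 290.2] 147 [ 0.45976226 -0.09370501]
blue side [315.4 177. ] 288 [ 0.58128222 -0.08285534]
blue side [381.5 186.6] 128 [ 0.45977989 -0.07601555]
blue side [367.2 319.8] 1495 [0.43373071 0.24463207]
```

>>> servo_tool:
  claw: [-0.2,-0.2,-0.2,-0.2,-0.2,-0.2,-0.2,-0.2,-0.2,-0.2]
  travel:
    - [0,0,0]
    - [0,0,0]
    - [-0.044,0.023,0]
    - [-0.044,0.023,0]
    - [-0.044,0.023,0]
    - [-0.044,0.023,0]
    - [-0.044,0.023,0]
    - [-0.044,0.023,0]
    - [-0.044,0.023,0]
    - [-0.044,0.023,0]
  rotation:
    - [0,0,-9.3]
    - [0,0,-9.3]
    - [0,0,0]
    - [0,0,0]
    - [0,0,0]
    - [0,0,0]
    - [0,0,0]
    - [0,0,0]
    - [0,0,0]
    - [0,0,0]
  squeeze: 30

```text
clock: 2.35
tool_pos: [0.3922, 0.2627, 0.2058]
ee_rot: [[0.0, 1.0, 0.001], [1.0, -0.0, 0.001], [0.001, 0.001, -1.0]]
force: [0.2, 0.6, 0.3]
width: 0.605
```

>>> servo_tool:
  claw: [-0.2,-0.2,-0.2,-0.2,-0.2,-0.2,-0.2,-0.2,-0.2,-0.2]
  travel:
    - [-0.043,0.0236,0]
    - [-0.043,0.0236,0]
    - [-0.043,0.0236,0]
    - [-0.043,0.0236,0]
    - [-0.043,0.0236,0]
    - [-0.043,0.0236,0]
    - [-0.043,0.0236,0]
    - [-0.043,0.0236,0]
    - [0,0,0]
    - [0,0,0]
  rotation:
    - [0,0,0]
    - [0,0,0]
    - [0,0,0]
    - [0,0,0]
    - [0,0,0]
    - [0,0,0]
    - [0,0,0]
    - [0,0,0]
    - [0,0,0]
    - [0,0,0]

```text
clock: 3.6
tool_pos: [0.5796, -0.0791, 0.2052]
ee_rot: [[-0.0, 1.0, -0.001], [1.0, 0.0, 0.001], [0.001, -0.001, -1.0]]
force: [-0.3, 0.2, -0.1]
width: 0.597
```

```bash
python3 - <<'E'
from h import *
from rig import sense
print(sense()['tool_pos'],sense()['joint_pos'],sense()['width'])
im=imaging.read_camera('side'); cv2.imwrite('pics/s1.png',im[:,:,::-1])
for ce,ar,m in blobs(im,'blue'): print(ce,ar,capfit({'side':ce})[0])
cv2.imwrite('pics/s1c.png',cv2.resize(im[60:300,200:460,::-1],None,fx=2.5,fy=2.5))
E
```

```text
[ 0.57962064 -0.07914104  0.2052219 ] [ 0.07942953  0.5340265   0.01374341  1.70454389 -0.01008214  0.90399765
  1.66838492] 0.5974081896763686
[315.45614035 177.1122807 ] 285 [ 0.58102384 -0.08256183]
[381.37121212 186.67424242] 132 [ 0.45989911 -0.07573031]
[367.32315859 319.69608494] 1507 [0.43358089 0.2443846 ]
```

View pics/s1c.png

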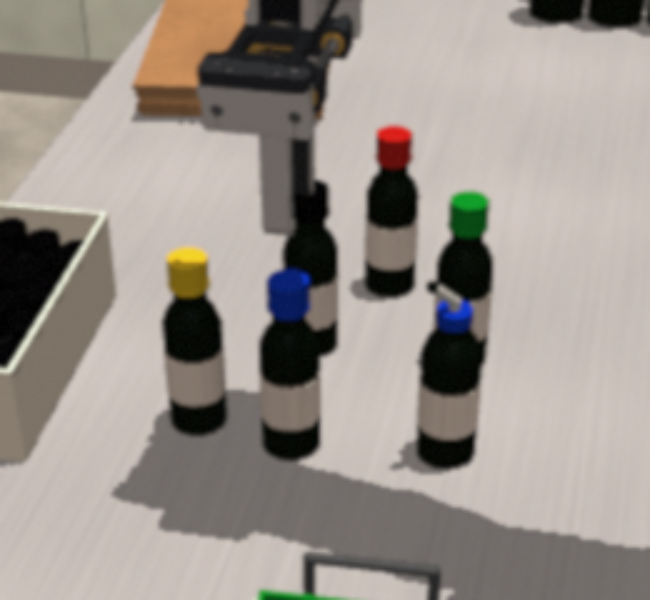

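>>> servo_tool:
  claw: [-0.2,-0.2,-0.2,-0.2,-0.2,1,1,1,1,1]
  travel:
    - [-0.002,0.002,0.02]
    - [0,0,0.03]
    - [0,0,0.02]
    - [0,0,0.012]
    - [0,0,0]
    - [0,0,0]
    - [0,0,0]
    - [0,0,0]
    - [0,0,0]
    - [0,0,-0.001]
  rotation:
    - [0,0,0]
    - [0,0,0]
    - [0,0,0]
    - [0,0,0]
    - [0,0,0]
    - [0,0,0]
    - [0,0,0]
    - [0,0,0]
    - [0,0,0]
    - [0,0,0]
  squeeze: 30

```text
clock: 4.9
tool_pos: [0.5818, -0.0821, 0.1243]
ee_rot: [[0.0, 1.0, -0.001], [1.0, -0.0, -0.0], [-0.0, -0.001, -1.0]]
force: [-0.2, -0.0, -1.8]
width: 0.323
```

>>> servo_tool:
  claw: [1,1,1,1,1,1,1,1,1,1]
  travel:
    - [0,0,-0.01]
    - [0,0,-0.025]
    - [0,0,-0.035]
    - [0,0,-0.04]
    - [0,0,-0.04]
    - [0,0,-0.03]
    - [0.015,-0.009,0]
    - [0.032,-0.018,0]
    - [0.04,-0.023,0]
    - [0.04,-0.023,0]
  rotation:
    - [0,0,0]
    - [0,0,0]
    - [0,0,0]
    - [0,0,0]
    - [0,0,0]
    - [0,0,0]
    - [0,0,0]
    - [0,0,0]
    - [0,0,0]
    - [0,0,0]

```text
clock: 6.15
tool_pos: [0.5062, 0.047, 0.3027]
ee_rot: [[-0.001, 1.0, -0.004], [1.0, 0.001, 0.0], [0.0, -0.004, -1.0]]
force: [1.3, -0.1, -1.1]
width: 0.323
```

>>> servo_tool:
  claw: [1,1,1,1,1,1,1]
  travel:
    - [0.04,-0.023,0]
    - [0.04,-0.022,0]
    - [0.025,-0.014,0]
    - [0.015,-0.008,0]
    - [0,0,0]
    - [0,0,0]
    - [0,0,0]
  rotation:
    - [0,0,0]
    - [0,0,0]
    - [0,0,0]
    - [0,0,0]
    - [0,0,0]
    - [0,0,0]
    - [0,0,0]

```text
clock: 7.02
tool_pos: [0.4422, 0.164, 0.3041]
ee_rot: [[0.002, 1.0, -0.001], [1.0, -0.002, -0.001], [-0.001, -0.001, -1.0]]
force: [-0.3, -0.5, -2.0]
width: 0.322
```

```bash
python3 - <<'E'
from h import *
from rig import sense
print(sense()['tool_pos'],sense()['width'],sense()['force'])
im=imaging.read_camera('side'); cv2.imwrite('pics/s2.png',im[:,:,::-1])
cv2.imwrite('pics/s2c.png',cv2.resize(im[40:440,180:480,::-1],None,fx=1.5,fy=1.5))
E
```

```text
[0.44222991 0.16401166 0.30410706] 0.3218846574159618 [-0.31423767 -0.48974088 -2.00489148]
```

View pics/s2c.png

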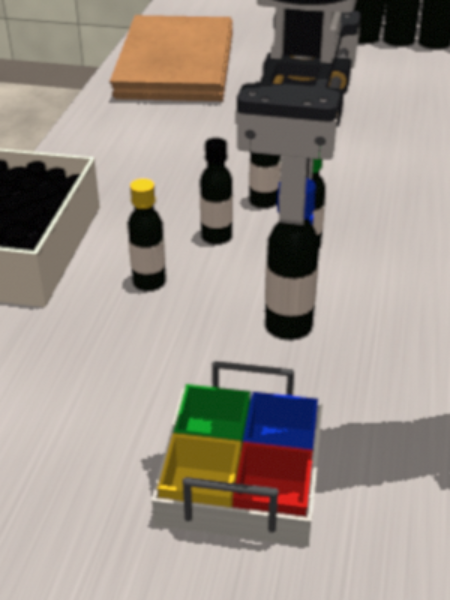

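>>> servo_tool:
  claw: [1,1,1,1,1,1,1,1,1,1]
  travel:
    - [0,0,0.015]
    - [0,0,0.03]
    - [0,0,0.035]
    - [0,0,0.035]
    - [0,0,0.025]
    - [0,0,0.015]
    - [0,0,0.008]
    - [0,0,0.006]
    - [0,0,0.002]
    - [0,0,0]
  rotation:
    - [0,0,0]
    - [0,0,0]
    - [0,0,0]
    - [0,0,0]
    - [0,0,0]
    - [0,0,0]
    - [0,0,0]
    - [0,0,0]
    - [0,0,0]
    - [0,0,0]

```text
clock: 8.32
tool_pos: [0.4424, 0.1651, 0.1337]
ee_rot: [[0.0, 1.0, 0.001], [1.0, -0.0, 0.0], [0.0, 0.001, -1.0]]
force: [-0.2, 0.3, -1.9]
width: 0.326
```

>>> servo_tool:
  claw: [1,1,1]
  travel:
    - [0,0,0.001]
    - [0,0,0.001]
    - [0,0,0]
  rotation:
    - [0,0,0]
    - [0,0,0]
    - [0,0,0]

```text
clock: 8.7
tool_pos: [0.4421, 0.165, 0.1315]
ee_rot: [[0.0, 1.0, -0.0], [1.0, -0.0, 0.0], [0.0, -0.0, -1.0]]
force: [-1.5, -0.2, -1.1]
width: 0.329
```

>>> servo_tool:
  claw: [1,1]
  travel:
    - [0,0,0.001]
    - [0,0,0]
  rotation:
    - [0,0,0]
    - [0,0,0]

```text
clock: 8.95
tool_pos: [0.4425, 0.1652, 0.1309]
ee_rot: [[0.0, 1.0, 0.001], [1.0, -0.0, 0.0], [0.0, 0.001, -1.0]]
force: [-0.5, 0.5, 4.2]
width: 0.322
```

>>> servo_tool:
  claw: [0.2,0,-0.1,-0.1,-0.1,-0.2,-0.2,-0.2,-0.2,-0.2]
  travel:
    - [0,0,0]
    - [0,0,0]
    - [0,0,0]
    - [0,0,-0.02]
    - [0,0,-0.04]
    - [0,0,-0.025]
    - [-0.026,0.022,0]
    - [-0.04,0.034,0]
    - [-0.04,0.034,0]
    - [-0.04,0.034,0]
  rotation:
    - [0,0,0]
    - [0,0,0]
    - [0,0,0]
    - [0,0,0]
    - [0,0,0]
    - [0,0,0]
    - [0,0,0]
    - [0,0,0]
    - [0,0,0]
    - [0,0,0]

```text
clock: 10.2
tool_pos: [0.567, 0.0177, 0.2154]
ee_rot: [[-0.0, 1.0, -0.0], [1.0, 0.0, 0.0], [0.0, -0.0, -1.0]]
force: [0.9, 0.3, -0.2]
width: 0.603
```

>>> servo_tool:
  claw: [-0.2,-0.2,-0.2,-0.2,-0.2]
  travel:
    - [-0.04,0.034,0]
    - [-0.04,0.034,0]
    - [-0.0335,0.0265,0]
    - [0,0,0]
    - [0,0,0]
  rotation:
    - [0,0,0]
    - [0,0,0]
    - [0,0,0]
    - [0,0,0]
    - [0,0,0]

```text
clock: 10.82
tool_pos: [0.6599, -0.0934, 0.2149]
ee_rot: [[-0.0, 1.0, -0.001], [1.0, 0.0, 0.001], [0.001, -0.001, -1.0]]
force: [0.2, 1.1, -1.0]
width: 0.6
```

```bash
python3 - <<'E'
from h import *
from rig import sense
print(sense()['tool_pos'],sense()['width'],sense()['force'])
im=imaging.read_camera('side'); cv2.imwrite('pics/s3.png',im[:,:,::-1])
for c in('blue','yellow'):
  for ce,ar,m in blobs(im,c): print(c,ce,ar,capfit({'side':ce})[0],capfit({'side':ce},.007)[0])
cv2.imwrite('pics/s3c.png',cv2.resize(im[40:440,180:480,::-1],None,fx=1.5,fy=1.5))
E
```

```text
[ 0.65986544 -0.09340897  0.21488805] 0.5998139325235274 [ 0.21239532  1.14291777 -0.96061723]
blue [381.37692308 186.68461538] 130 [ 0.45988464 -0.0756997 ] [ 0.45877976 -0.0651939 ]
blue [370.71309771 275.76091476] 481 [0.44250028 0.15784141] [0.4416119  0.16544044]
blue [365.04015296 322.11854685] 523 [0.4358531 0.2493285] [0.43504748 0.25578882]
yellow [274.8015873  168.89285714] 252 [ 0.66118691 -0.09468391] [ 0.65757564 -0.08394205]
yellow [311.68159204 347.75870647] 1608 [0.49498207 0.3068274 ] [0.49343967 0.31257185]
yellow [320.42804428 369.92250923] 271 [0.47638483 0.33861465] [0.47507392 0.34396344]
```

View pics/s3c.png

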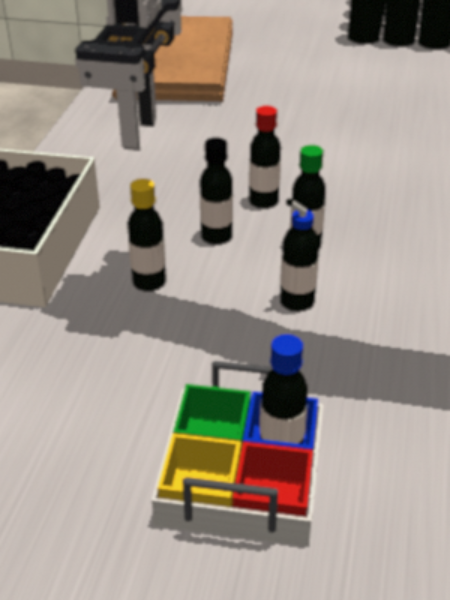

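>>> servo_tool:
  claw: [-0.2,-0.2,-0.2,-0.2,-0.2,1,1,1,1,1]
  travel:
    - [-0.001,0.001,0.02]
    - [0,0,0.035]
    - [0,0,0.024]
    - [0,0,0.012]
    - [0,0,0]
    - [0,0,0]
    - [0,0,0]
    - [0,0,0]
    - [0,0,0]
    - [0,0,0]
  rotation:
    - [0,0,0]
    - [0,0,0]
    - [0,0,0]
    - [0,0,0]
    - [0,0,0]
    - [0,0,0]
    - [0,0,0]
    - [0,0,0]
    - [0,0,0]
    - [0,0,0]

```text
clock: 12.12
tool_pos: [0.6621, -0.0954, 0.1251]
ee_rot: [[0.0, 1.0, 0.001], [1.0, -0.0, 0.0], [0.0, 0.001, -1.0]]
force: [-0.2, 1.1, 5.2]
width: 0.323
```

>>> servo_tool:
  claw: [1,1,1,1,1,1,1,1,1,1]
  travel:
    - [0,0,-0.01]
    - [0,0,-0.025]
    - [0,0,-0.035]
    - [0,0,-0.04]
    - [0,0,-0.04]
    - [0,0,-0.03]
    - [0.0165,-0.008,0]
    - [0.04,-0.018,0]
    - [0.04,-0.018,0]
    - [0.04,-0.018,0]
  rotation:
    - [0,0,0]
    - [0,0,0]
    - [0,0,0]
    - [0,0,0]
    - [0,0,0]
    - [0,0,0]
    - [0,0,0]
    - [0,0,0]
    - [0,0,0]
    - [0,0,0]

```text
clock: 13.38
tool_pos: [0.5967, 0.0435, 0.3022]
ee_rot: [[-0.001, 1.0, -0.004], [1.0, 0.001, 0.0], [0.0, -0.004, -1.0]]
force: [0.5, -0.2, -2.7]
width: 0.328
```

>>> servo_tool:
  claw: [1,1,1,1,1,1,1,1,1]
  travel:
    - [0.04,-0.018,0]
    - [0.04,-0.018,0]
    - [0.04,-0.018,0]
    - [0.04,-0.018,0]
    - [0.025,-0.011,0]
    - [0.015,-0.007,0]
    - [0,0,0]
    - [0,0,0]
    - [0,0,0]
  rotation:
    - [0,0,0]
    - [0,0,0]
    - [0,0,0]
    - [0,0,0]
    - [0,0,0]
    - [0,0,0]
    - [0,0,0]
    - [0,0,0]
    - [0,0,0]

```text
clock: 14.5
tool_pos: [0.5102, 0.2394, 0.3043]
ee_rot: [[0.003, 1.0, 0.0], [1.0, -0.003, -0.001], [-0.001, 0.0, -1.0]]
force: [0.6, -0.0, -2.0]
width: 0.323
```

>>> servo_tool:
  claw: [1,1,1,1,1,1,1,1,1,1]
  travel:
    - [0,0,0.015]
    - [0,0,0.03]
    - [0,0,0.035]
    - [0,0,0.035]
    - [0,0,0.025]
    - [0,0,0.015]
    - [0,0,0.008]
    - [0,0,0.006]
    - [0,0,0.002]
    - [0,0,0]
  rotation:
    - [0,0,0]
    - [0,0,0]
    - [0,0,0]
    - [0,0,0]
    - [0,0,0]
    - [0,0,0]
    - [0,0,0]
    - [0,0,0]
    - [0,0,0]
    - [0,0,0]

```text
clock: 15.75
tool_pos: [0.5099, 0.2411, 0.1339]
ee_rot: [[0.0, 1.0, 0.001], [1.0, -0.0, 0.0], [0.0, 0.001, -1.0]]
force: [-0.1, 0.1, -1.9]
width: 0.325
```

>>> servo_tool:
  claw: [1,1,1]
  travel:
    - [0,0,0.001]
    - [0,0,0.001]
    - [0,0,0]
  rotation:
    - [0,0,0]
    - [0,0,0]
    - [0,0,0]

```text
clock: 16.12
tool_pos: [0.5101, 0.2413, 0.1321]
ee_rot: [[0.0, 1.0, 0.001], [1.0, -0.0, 0.001], [0.001, 0.001, -1.0]]
force: [-0.8, -0.4, 3.2]
width: 0.322
```

>>> servo_tool:
  claw: [0.2,0,-0.1,-0.1,-0.1,-0.2,-0.2,-0.2,-0.2,-0.2]
  travel:
    - [0,0,0]
    - [0,0,0]
    - [0,0,0]
    - [0,0,-0.02]
    - [0,0,-0.04]
    - [0,0,-0.025]
    - [-0.033,-0.0035,0]
    - [-0.05,-0.004,0]
    - [-0.05,-0.004,0]
    - [-0.05,-0.004,0]
  rotation:
    - [0,0,0]
    - [0,0,0]
    - [0,0,0]
    - [0,0,0]
    - [0,0,0]
    - [0,0,0]
    - [0,0,0]
    - [0,0,0]
    - [0,0,0]
    - [0,0,0]

```text
clock: 17.38
tool_pos: [0.4939, 0.0565, 0.2165]
ee_rot: [[-0.0, 1.0, 0.0], [1.0, 0.0, -0.0], [-0.0, 0.0, -1.0]]
force: [0.5, -0.7, -1.1]
width: 0.6
```

>>> servo_tool:
  claw: [-0.2,-0.2,-0.2,-0.2,-0.2,-0.2,-0.2,-0.2,-0.2]
  travel:
    - [-0.05,-0.004,0]
    - [-0.05,-0.004,0]
    - [-0.05,-0.004,0]
    - [-0.05,-0.004,0]
    - [-0.05,-0.005,0]
    - [-0.03,-0.004,0]
    - [0,0,0]
    - [0,0,0]
    - [0,0,0]
  rotation:
    - [0,0,0]
    - [0,0,0]
    - [0,0,0]
    - [0,0,0]
    - [0,0,0]
    - [0,0,0]
    - [0,0,0]
    - [0,0,0]
    - [0,0,0]

```text
clock: 18.5
tool_pos: [0.4695, -0.2202, 0.2165]
ee_rot: [[-0.003, 1.0, 0.0], [1.0, 0.003, 0.001], [0.001, 0.0, -1.0]]
force: [-0.3, 0.3, -0.4]
width: 0.597
```

```bash
python3 - <<'E'
from h import *
from rig import sense
print(sense()['tool_pos'],sense()['width'],sense()['joint_pos'])
im=imaging.read_camera('side'); cv2.imwrite('pics/s4.png',im[:,:,::-1])
for c in('blue','yellow','green','red'):
  for ce,ar,m in blobs(im,c): print(c,ce.round(1),ar,capfit({'side':ce})[0].round(4),capfit({'side':ce},.007)[0].round(4))
E
```

```text
[ 0.46950981 -0.22015573  0.21646785] 0.5974273531871255 [ 0.41069516  0.42696962 -0.03649702  1.8665818   0.01905466  0.8486175
  1.93822282]
blue [381.2 186.8] 126 [ 0.4602 -0.0754] [ 0.4591 -0.0648]
blue [370.6 276.1] 437 [0.4425 0.1587] [0.4417 0.1663]
blue [365.1 322.1] 522 [0.4358 0.2493] [0.435  0.2558]
yellow [312.8 305.8] 569 [0.5107 0.2344] [0.509 0.241]
yellow [293.6 355.8] 396 [0.5141 0.3242] [0.5123 0.3297]
yellow [334.3 345.4] 241 [0.4677 0.2971] [0.4665 0.3029]
yellow [321.1 370.7] 229 [0.4753 0.3396] [0.474  0.3449]
green [387.1 145.6] 204 [ 0.4691 -0.2215] [ 0.4679 -0.2091]
green [334.7 314.3] 577 [0.4781 0.2438] [0.4768 0.2503]
red [357.2 118.5] 181 [ 0.5463 -0.3228] [ 0.5442 -0.3092]
red [365.1 355.5] 1640 [0.4266 0.3051] [0.426  0.3108]
red [347.3 373.5] 234 [0.4433 0.337 ] [0.4424 0.3424]
```

>>> servo_tool:
  claw: [-0.2,-0.2,-0.2,-0.2,-0.2,1,1,1,1,1]
  travel:
    - [0,0,0.02]
    - [0,0,0.035]
    - [0,0,0.024]
    - [0,0,0.013]
    - [0,0,0]
    - [0,0,0]
    - [0,0,0]
    - [0,0,0]
    - [0,0,0]
    - [0,0,0]
  rotation:
    - [0,0,0]
    - [0,0,0]
    - [0,0,0]
    - [0,0,0]
    - [0,0,0]
    - [0,0,0]
    - [0,0,0]
    - [0,0,0]
    - [0,0,0]
    - [0,0,0]

```text
clock: 19.8
tool_pos: [0.4695, -0.2221, 0.125]
ee_rot: [[0.0, 1.0, 0.001], [1.0, -0.0, -0.0], [-0.0, 0.001, -1.0]]
force: [0.0, 0.7, 6.1]
width: 0.322
```

>>> servo_tool:
  claw: [1,1,1,1,1,1,1,1,1,1]
  travel:
    - [0,0,-0.01]
    - [0,0,-0.025]
    - [0,0,-0.04]
    - [0,0,-0.045]
    - [0,0,-0.045]
    - [0,0,-0.035]
    - [0.02,0.002,0]
    - [0.04,0.0046,0]
    - [0.04,0.0046,0]
    - [0.04,0.0046,0]
  rotation:
    - [0,0,0]
    - [0,0,0]
    - [0,0,0]
    - [0,0,0]
    - [0,0,0]
    - [0,0,0]
    - [0,0,0]
    - [0,0,0]
    - [0,0,0]
    - [0,0,0]

```text
clock: 21.05
tool_pos: [0.4843, -0.0809, 0.3245]
ee_rot: [[0.001, 1.0, -0.001], [1.0, -0.001, -0.0], [-0.0, -0.001, -1.0]]
force: [-0.1, 0.0, -2.3]
width: 0.329
```

>>> servo_tool:
  claw: [1,1,1,1,1,1,1,1,1,1]
  travel:
    - [0.04,0.0046,0]
    - [0.04,0.0046,0]
    - [0.04,0.0046,0]
    - [0.04,0.0046,0]
    - [0.04,0.0046,0]
    - [0.03,0.003,0]
    - [0.0214,0.0025,0]
    - [0,0,0]
    - [0,0,0]
    - [0,0,0]
  rotation:
    - [0,0,0]
    - [0,0,0]
    - [0,0,0]
    - [0,0,0]
    - [0,0,0]
    - [0,0,0]
    - [0,0,0]
    - [0,0,0]
    - [0,0,0]
    - [0,0,0]

```text
clock: 22.3
tool_pos: [0.5134, 0.1678, 0.3245]
ee_rot: [[0.002, 1.0, -0.0], [1.0, -0.002, -0.001], [-0.001, -0.0, -1.0]]
force: [-1.0, 0.1, -2.1]
width: 0.322
```

Descend 0.191 to about 0.134, then feel for the floor.

>>> servo_tool:
  claw: [1,1,1,1,1,1,1,1,1,1]
  travel:
    - [0,0,0.02]
    - [0,0,0.035]
    - [0,0,0.04]
    - [0,0,0.04]
    - [0,0,0.025]
    - [0,0,0.015]
    - [0,0,0.008]
    - [0,0,0.006]
    - [0,0,0.002]
    - [0,0,0]
  rotation:
    - [0,0,0]
    - [0,0,0]
    - [0,0,0]
    - [0,0,0]
    - [0,0,0]
    - [0,0,0]
    - [0,0,0]
    - [0,0,0]
    - [0,0,0]
    - [0,0,0]

```text
clock: 23.55
tool_pos: [0.5137, 0.1695, 0.1339]
ee_rot: [[0.0, 1.0, 0.001], [1.0, -0.0, 0.0], [0.0, 0.001, -1.0]]
force: [-0.4, 0.1, -1.2]
width: 0.326
```

>>> servo_tool:
  claw: [1,1,1]
  travel:
    - [0,0,0.001]
    - [0,0,0.001]
    - [0,0,0]
  rotation:
    - [0,0,0]
    - [0,0,0]
    - [0,0,0]

```text
clock: 23.92
tool_pos: [0.5138, 0.1696, 0.1321]
ee_rot: [[0.0, 1.0, 0.001], [1.0, -0.0, 0.0], [0.0, 0.001, -1.0]]
force: [-1.2, -0.4, 3.3]
width: 0.323
```

>>> servo_tool:
  claw: [0.2,0,-0.1,-0.1,-0.1,-0.2,-0.2,-0.2,-0.2,-0.2]
  travel:
    - [0,0,0]
    - [0,0,0]
    - [0,0,0]
    - [0,0,-0.02]
    - [0,0,-0.04]
    - [0,0,-0.025]
    - [-0.0326,0.0028,0]
    - [-0.05,0.003,0]
    - [-0.05,0.003,0]
    - [-0.05,0.003,0]
  rotation:
    - [0,0,0]
    - [0,0,0]
    - [0,0,0]
    - [0,0,0]
    - [0,0,0]
    - [0,0,0]
    - [0,0,0]
    - [0,0,0]
    - [0,0,0]
    - [0,0,0]

```text
clock: 25.18
tool_pos: [0.5252, -0.0147, 0.2165]
ee_rot: [[-0.0, 1.0, 0.0], [1.0, 0.0, -0.0], [-0.0, 0.0, -1.0]]
force: [1.0, 0.5, -0.3]
width: 0.6
```

>>> servo_tool:
  claw: [-0.2,-0.2,-0.2,-0.2,-0.2,-0.2,-0.2,-0.2,-0.2]
  travel:
    - [-0.05,0.004,0]
    - [-0.05,0.004,0]
    - [-0.05,0.004,0]
    - [-0.05,0.003,0]
    - [-0.05,0.003,0]
    - [-0.04,0.002,0]
    - [-0.02,0.001,0]
    - [0,0,0]
    - [0,0,0]
  rotation:
    - [0,0,0]
    - [0,0,0]
    - [0,0,0]
    - [0,0,0]
    - [0,0,0]
    - [0,0,0]
    - [0,0,0]
    - [0,0,0]
    - [0,0,0]

```text
clock: 26.3
tool_pos: [0.5466, -0.3206, 0.2164]
ee_rot: [[-0.002, 1.0, -0.0], [1.0, 0.002, 0.002], [0.002, -0.0, -1.0]]
force: [-0.8, 0.9, 0.3]
width: 0.599
```

```bash
python3 - <<'E'
from h import *
from rig import sense
print(sense()['tool_pos'],sense()['width'],sense()['joint_pos'])
im=imaging.read_camera('side'); cv2.imwrite('pics/s5.png',im[:,:,::-1])
for c in('blue','yellow','green','red'):
  for ce,ar,m in blobs(im,c,100): print(c,ce.round(1),ar,capfit({'side':ce})[0].round(4),capfit({'side':ce},.007)[0].round(4))
cv2.imwrite('pics/s5c.png',cv2.resize(im[40:440,180:480,::-1],None,fx=1.5,fy=1.5))
E
```

```text
[ 0.54664659 -0.32064048  0.2164042 ] 0.5990491425859045 [ 0.57182807  0.59615851 -0.14050769  1.5488354   0.09138529  1.00393218
  1.97923391]
blue [381.4 187. ] 113 [ 0.4598 -0.0748] [ 0.4587 -0.0643]
blue [370.6 276.1] 437 [0.4425 0.1586] [0.4416 0.1662]
blue [365.1 322.1] 525 [0.4358 0.2493] [0.435  0.2558]
yellow [313.  305.1] 600 [0.5108 0.233 ] [0.5091 0.2396]
yellow [293.6 355.9] 398 [0.5141 0.3243] [0.5123 0.3298]
yellow [334.3 345.4] 241 [0.4677 0.2971] [0.4665 0.3029]
yellow [321.1 370.7] 229 [0.4753 0.3396] [0.474  0.3449]
green [321.2 270.3] 413 [0.5153 0.1612] [0.5136 0.1687]
green [340.2 316.4] 214 [0.4702 0.246 ] [0.469  0.2525]
red [357.2 118.7] 174 [ 0.5461 -0.3219] [ 0.5439 -0.3084]
red [365.1 355.5] 1637 [0.4266 0.3051] [0.4259 0.3108]
red [347.3 373.4] 236 [0.4433 0.337 ] [0.4424 0.3423]
```

View pics/s5c.png

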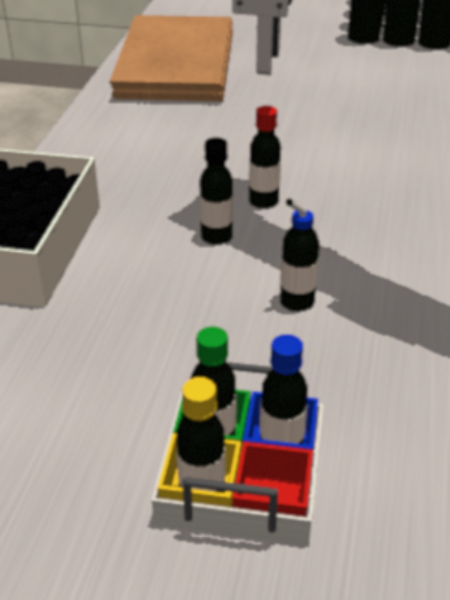

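Three bottles stand in their cups; the gripper is over the red one. Grasp it.

>>> servo_tool:
  claw: [-0.2,-0.2,-0.2,-0.2,-0.2,1,1,1,1,1]
  travel:
    - [0,0,0.02]
    - [0,0,0.035]
    - [0,0,0.024]
    - [0,0,0.013]
    - [0,0,0]
    - [0,0,0]
    - [0,0,0]
    - [0,0,0]
    - [0,0,0]
    - [0,0,0]
  rotation:
    - [0,0,0]
    - [0,0,0]
    - [0,0,0]
    - [0,0,0]
    - [0,0,0]
    - [0,0,0]
    - [0,0,0]
    - [0,0,0]
    - [0,0,0]
    - [0,0,0]

```text
clock: 27.6
tool_pos: [0.5466, -0.3232, 0.1251]
ee_rot: [[0.0, 1.0, 0.001], [1.0, -0.0, -0.0], [-0.0, 0.001, -1.0]]
force: [-0.6, 1.1, 4.9]
width: 0.326
```

>>> servo_tool:
  claw: [1,1,1,1,1,1,1,1,1,1]
  travel:
    - [0,0,-0.01]
    - [0,0,-0.025]
    - [0,0,-0.04]
    - [0,0,-0.045]
    - [0,0,-0.045]
    - [0,0,-0.035]
    - [0.0203,-0.0046,0]
    - [0.04,-0.0078,0]
    - [0.04,-0.0078,0]
    - [0.04,-0.0078,0]
  rotation:
    - [0,0,0]
    - [0,0,0]
    - [0,0,0]
    - [0,0,0]
    - [0,0,0]
    - [0,0,0]
    - [0,0,0]
    - [0,0,0]
    - [0,0,0]
    - [0,0,0]

```text
clock: 28.85
tool_pos: [0.5173, -0.1818, 0.3243]
ee_rot: [[0.001, 1.0, -0.001], [1.0, -0.001, 0.0], [0.0, -0.001, -1.0]]
force: [0.8, -0.0, -2.4]
width: 0.327
```

>>> servo_tool:
  claw: [1,1,1,1,1,1,1,1,1,1]
  travel:
    - [0.04,-0.0078,0]
    - [0.04,-0.0078,0]
    - [0.04,-0.0078,0]
    - [0.04,-0.0078,0]
    - [0.04,-0.0078,0]
    - [0.04,-0.0078,0]
    - [0.04,-0.0078,0]
    - [0.04,-0.0078,0]
    - [0.04,-0.0078,0]
    - [0.035,-0.0064,0]
  rotation:
    - [0,0,0]
    - [0,0,0]
    - [0,0,0]
    - [0,0,0]
    - [0,0,0]
    - [0,0,0]
    - [0,0,0]
    - [0,0,0]
    - [0,0,0]
    - [0,0,0]

```text
clock: 30.1
tool_pos: [0.4409, 0.2132, 0.3245]
ee_rot: [[-0.0, 1.0, -0.0], [1.0, 0.0, -0.0], [-0.0, -0.0, -1.0]]
force: [0.7, 0.1, -2.1]
width: 0.325
```

>>> servo_tool:
  claw: [1,1,1,1,1]
  travel:
    - [0.025,-0.004,0]
    - [0,0,0]
    - [0,0,0]
    - [0,0,0]
    - [0,0,0]
  rotation:
    - [0,0,0]
    - [0,0,0]
    - [0,0,0]
    - [0,0,0]
    - [0,0,0]

```text
clock: 30.72
tool_pos: [0.4379, 0.2361, 0.3245]
ee_rot: [[0.002, 1.0, 0.0], [1.0, -0.002, -0.0], [-0.0, 0.0, -1.0]]
force: [0.9, 0.9, -0.9]
width: 0.323
```

>>> servo_tool:
  claw: [1,1,1,1,1,1,1,1,1,1]
  travel:
    - [0,0,0.02]
    - [0,0,0.035]
    - [0,0,0.04]
    - [0,0,0.04]
    - [0,0,0.025]
    - [0,0,0.015]
    - [0,0,0.008]
    - [0,0,0.006]
    - [0,0,0.002]
    - [0,0,0]
  rotation:
    - [0,0,0]
    - [0,0,0]
    - [0,0,0]
    - [0,0,0]
    - [0,0,0]
    - [0,0,0]
    - [0,0,0]
    - [0,0,0]
    - [0,0,0]
    - [0,0,0]

```text
clock: 31.98
tool_pos: [0.4379, 0.2373, 0.1338]
ee_rot: [[0.0, 1.0, 0.001], [1.0, -0.0, 0.0], [0.0, 0.001, -1.0]]
force: [-0.1, 0.2, -2.5]
width: 0.323
```

>>> servo_tool:
  claw: [1,1,1]
  travel:
    - [0,0,0.001]
    - [0,0,0.001]
    - [0,0,0]
  rotation:
    - [0,0,0]
    - [0,0,0]
    - [0,0,0]

```text
clock: 32.35
tool_pos: [0.438, 0.2374, 0.1321]
ee_rot: [[0.0, 1.0, 0.001], [1.0, -0.0, 0.001], [0.001, 0.001, -1.0]]
force: [0.1, -1.0, 4.1]
width: 0.322
```

Floor contact felt. Release, rise, and back away to the left.

>>> servo_tool:
  claw: [0.2,0,-0.1,-0.1,-0.1,-0.1,-0.1,-0.1,-0.1,-0.1]
  travel:
    - [0,0,0]
    - [0,0,0]
    - [0,0,0]
    - [0,0,-0.02]
    - [0,0,-0.04]
    - [0,0,-0.04]
    - [0,0,-0.04]
    - [0.04,0,0]
    - [0.05,0,0]
    - [0.05,0,0]
  rotation:
    - [0,0,0]
    - [0,0,0]
    - [0,0,0]
    - [0,0,0]
    - [0,0,0]
    - [0,0,0]
    - [0,0,0]
    - [0,0,0]
    - [0,0,0]
    - [0,0,0]

```text
clock: 33.6
tool_pos: [0.4378, 0.3782, 0.2716]
ee_rot: [[0.001, 1.0, 0.0], [1.0, -0.001, -0.0], [-0.0, 0.0, -1.0]]
force: [0.7, -0.3, 0.0]
width: 0.546
```

>>> servo_tool:
  claw: [-0.1,-0.1,-0.1,-0.1,-0.1,-0.1]
  travel:
    - [0.05,0,0]
    - [0.05,-0.02,0]
    - [0.05,-0.03,0]
    - [0.05,-0.03,0]
    - [0,0,0]
    - [0,0,0]
  rotation:
    - [0,0,0]
    - [0,0,0]
    - [0,0,0]
    - [0,0,0]
    - [0,0,0]
    - [0,0,0]

```text
clock: 34.35
tool_pos: [0.3581, 0.5765, 0.2709]
ee_rot: [[0.0, 1.0, 0.0], [1.0, -0.0, -0.002], [-0.002, 0.0, -1.0]]
force: [0.5, -0.8, 0.8]
width: 0.554
```

```bash
python3 - <<'E'
from h import *
from rig import sense
print(sense()['tool_pos'],sense()['width'],sense()['force'])
I={c:imaging.read_camera(c) for c in('top','side')}
for n,im in I.items():
  for c in('blue','yellow','green','red'):
    for ce,ar,m in blobs(im,c,100): print(n,c,ce.round(1),ar,capfit({n:ce},.007)[0].round(4))
cv2.imwrite('pics/f_top.png',cv2.resize(I['top'][140:340,140:540,::-1],None,fx=2,fy=2))
cv2.imwrite('pics/f_side.png',I['side'][:,:,::-1])
E
```

```text
[0.35805681 0.57645681 0.27085317] 0.5538135474001762 [ 0.54696284 -0.77060319  0.75476484]
top blue [226.1 296.3] 1071 [0.442  0.1539]
top blue [371.8 290.2] 147 [ 0.4595 -0.0931]
top yellow [186.8 259.1] 1023 [0.5032 0.224 ]
top green [225.5 258.7] 910 [0.5059 0.158 ]
top red [185.7 297.9] 980 [0.4372 0.222 ]
side blue [364.8 275.5] 148 [0.45   0.1665]
side blue [348.1 318.2] 232 [0.4581 0.2536]
side yellow [313.1 305.3] 612 [0.5089 0.2399]
side yellow [293.7 356.1] 379 [0.5121 0.3301]
side yellow [334.3 345.4] 239 [0.4665 0.3029]
side yellow [321.2 370.7] 227 [0.4739 0.3449]
side green [321.2 270.7] 418 [0.5135 0.1694]
side green [340.2 316.5] 213 [0.4689 0.2527]
side red [358.6 310.1] 215 [0.447  0.2361]
side red [343.  349.1] 200 [0.4547 0.3065]
side red [346.6 373.9] 201 [0.443  0.3432]
```

View pics/f_top.png

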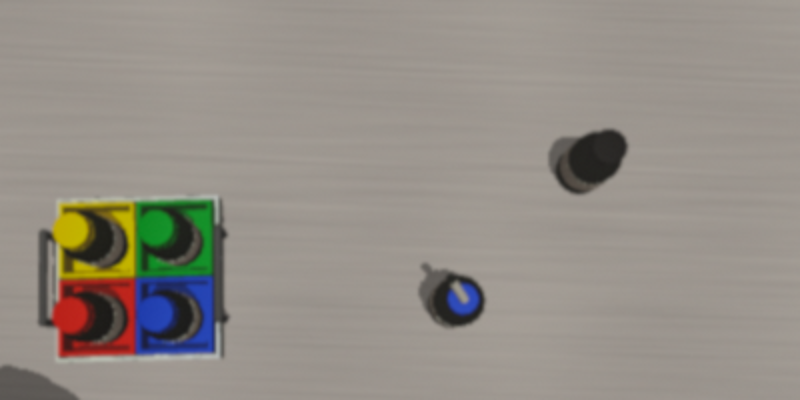

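View pics/f_side.png

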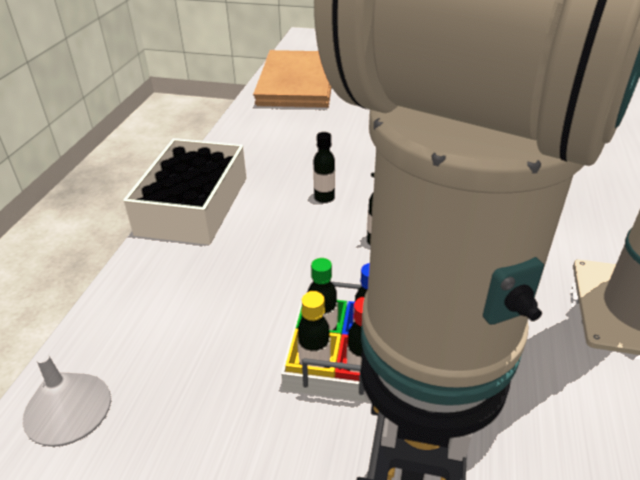

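```bash
python3 -c "
from rig import workorder; print(workorder.finish_job())"
```

```text
the job is handed in; nothing more can be done
None
```

All four sealed samples are standing upright in the cups of their own cap colour, and I handed the job in at about 34.5 s on the robot's clock.

- **Handling:** I gripped each bottle by its cap, lowered it until the wrist force showed it touching the cup floor, and only then released it.
- **Sample positions:** The side camera put the blue, yellow and green bottles within about 2 mm of their cup centres. In the final side view the arm partly hid red and blue. Red's position therefore rests on its release pose, (0.438, 0.237), which matches the cup centre to under 1 mm, and on the top picture, where all four stand upright in their cups.
- **Bottles to leave alone:** The open blue bottle's collar sits at exactly the same pixel as at the start. The black-capped bottle looks upright and unmoved in both pictures, but I checked it by eye only and did not measure it.
- **Disagreement:** The top-camera cap positions in the final check were up to about 17 mm off. I disregarded them, because each cap's colour merged with its cup of the same colour.
- **Robot at hand-in:** The gripper was clear of everything and the wrist force was about zero.

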